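# Reset the tripped breaker on the lab bench's power box

### The arm

A 6-joint arm with a two-finger parallel gripper is mounted at the origin on the work surface. World frame = base frame: x ahead of the robot, y to its left, z up, the work surface at z = 0. Lengths are in m, angles in rad, forces in N, time in s.
With the tool pointing down it reaches from about 0.35 to 0.775 m from the base axis. Payload 7.3 kg.
Tool frame: the origin (TCP) lies on the centre line of the jaws, within the pads' length; the fingertips stand tips_ahead ahead of it and the grasp point (between the pads) lies 11 mm behind it (tips_ahead is the distance from the TCP to the fingertips, in m); x points along the fingers, y is the direction in which the jaws open and shut, and the axes are right-handed (so a half turn about x gives the same grasp; the last joint's range is limited). The gripper opens to 92 mm and grips with 3 to 60 N. Pads are 19 mm wide; open, the fingers measure 130 mm over their backs; the gripper's body (75 mm by 190 mm) begins 47 mm behind the grasp point.
Start: joints at [1.178, 0.342, 1.524, -0, 1.275, -0.146], TCP at [0.128, 0.509, 0.202] pointing down, gripper open.
Joint ranges: [-2.53, 2.53], [-0.77, 2.02], [0.04, 2.7], [-1, 4.14], [0.28, 2.66], [-3.11, 3.11]. Speed limits (rad/s): [2.57, 2.57, 3.14, 3.14, 3.14, 3.14].

### API

Orientations are given as a 3x3 rotation matrix whose columns are the frame's x, y, z axes.
In Python, from station import read_state, read_camera, camera_model, hand_in, tips_ahead gives the robot as it stands.
- The arm moves only by the tool send_rows, never from a script. Its argument "rows" is a list of rows, each an object with "angular": the turn, a rotation vector about the tool's x, y, z in units of 6 degrees (1.0 is 6 degrees), a list of three; "slide": the shift along the tool's x, y, z in cm, a list of three; "fingers": the closure in counts, from 0 (fully open) to 255 (shut). A call has exactly 10 rows; each row is the pose to reach, as a shift and turn from the pose commanded when the call began, along the tool's axes at that moment; what a row does not reach only later rows make up. A row lasts 1/12 s, in which the tool goes at most 41.7 mm and 7.16 degrees, less where a joint would pass 70% of its speed; a pose out of reach is approached as far as the arm can. A call with a gripper value outside its range is refused whole. The fingers move at their own pace and stop on an object; "grip_force" is the grip in N (left out, the last holds). Time passes only in rows, so rows that repeat a pose let the fingers close, or fill a call up. It gives the time, the measured TCP pose, the force and the opening at its end, in the units of the state.
- read_state(): the state, without advancing time (a new reading comes with each control period).
- read_camera(name): name is "side" or "top"; returns the picture (420x560x3 uint8, blue, green, red); there is no depth.
- camera_model(name): a dict with "fovy" (degrees; the focal length in pixels is half the picture's height over the tangent of half this angle, whatever the lens; pixels are square), "cx", "cy" (the principal point, pixels), "origin" and "rotation" of the camera in the world. Camera axes: x right, y down, z forward; pixel columns grow to the right and rows downward; lengths in m; the calibration is good to about 2 mm. A picture is of the moment at which its call begins. camera_model takes no time and is no camera call.
- hand_in(): hands the job in, once; it reports no verdict.
The state is a dict: "t": time; "q": joint angles; "qvel": joint speeds; "joint_efforts": joint torques, N m; "eef_pos": TCP position; "tcp_rot": TCP orientation; "contact_force": force on the tool from outside, world axes, zero at the start; "torque": the same for the moment, N m; "opening": finger opening in m.
Only numpy, scipy, OpenCV 4.12 (cv2) and the standard library are available. Lean on these libraries where they do the work, as an engineer would, in place of code of your own. Each camera call takes 0.05 s, during which the arm holds its last target. There are 200 camera calls.

### The job

One of the three breakers on the grey power box has tripped: its lever stands about upright, midway, while the other two lean fully to one side. Reset it: push its lever fully to off (towards the robot), then throw it fully to on (away from the robot, towards the row of binding posts). Leave the other two levers as they are.

Things in the scene. Friction and masses are not known exactly. Their poses are not given: they have to be found in the camera images.
- tripped_breaker: Tripped breaker, fixed: black block 110 (x) x 60 (y) x 40 mm high, grey collar 80 x 48 x 10 mm on top. Origin: centre of its underside, 50 mm above the bench, on a fixed grey box 230 x 360 x 50 mm. z up; +x: on direction, away from the robot, to its 2 binding posts (90 mm from the origin, ending 20 mm above it). Three like breakers sit side by side, 95 mm apart, in any order.
- tripped_lever (a joint): White paddle, 20 mm wide (y), 10 to 12 mm thick, pivot along y 40 mm above the breaker's origin, tip 74 mm from the pivot. In rad: 0 fully off, leaning 0.6 rad from upright to the breaker's -x; 0.6 upright; 1.2 fully on, leaning 0.6 to +x. Hard stops at 0 and 1.2. Starts about upright (0.5 to 0.75). No spring; light friction (1.5 to 3 N at mid-lever moves it); stays where left.
- feeder_lever (a joint): Lever of another breaker of the same make, with the same joint values; it is on (near 1.2) and stays on.
- spare_lever (a joint): Lever of the third breaker of the same make, with the same joint values; it is switched off on purpose (near 0) and stays off.

How it is judged:
On the way:
1. the tripped lever is pushed fully off (value of joint tripped_lever below 0.18 rad), for 0.1 s.
At the end, for the whole second after the job is handed in: After having been fully off (within 0.18 rad of the off stop), the tripped breaker's lever rests fully on, within 0.18 rad of the on stop; the feeder lever is still on and the spare lever still off, within 0.2 rad of their stops (value of joint tripped_lever above 1.02 rad and velocity of joint tripped_lever between -0.05 and 0.05 rad/s and value of joint feeder_lever above 1 rad and value of joint spare_lever below 0.2 rad); the robot touches nothing.
It fails at once if the lever that is on is moved off its stop by more than 0.2 rad (value of joint feeder_lever below 1 rad).
It fails at once if the lever that is off is moved off its stop by more than 0.2 rad (value of joint spare_lever above 0.2 rad).
It also fails if it takes over 38 s, if anything falls off the work surface, if the arm or the gripper's body presses on something with over 40 N, if the wrist force passes 120 N, or if a joint passes its speed limit or range.

## Working session

There is one attempt and no reset: what is moved stays moved. The work goes in short steps, Python scripts to look and compute and a tool call to move; the robot and the scene stay as the last step left them, time stands still between calls to the robot, and variables do not carry over. Pictures are saved under pics/ and viewed, about 8 in all and at most 12, crops included, and the job is handed in when it is done.

Besides the shell and the picture viewer there is one more tool, called after "Call:" in YAML: its name, and indented under it one key for each argument. send_rows: Moves the arm, as the interface text tells. Its arguments: {"type":"object","properties":{"rows":{"type":"array"},"grip_force":{"type":"number"}},"required":["rows"]}

```bash
mkdir -p pics
python3 - <<'E'
from station import *
import cv2
for n in("side","top"):
    cv2.imwrite(f"pics/{n}0.png",read_camera(n)); m=camera_model(n); print(n,m)
s=read_state(); print(s,tips_ahead)
E
```

```text
side {'fovy': 53.308979927021866, 'cx': 272.57573474668146, 'cy': 202.07566655883087, 'origin': array([ 0.27945902, -0.46432754,  0.46674384]), 'rotation': array([[ 0.87688482, -0.25490928,  0.40754665],
       [-0.48050794, -0.4408166 ,  0.75815094],
       [-0.01360638, -0.86064045, -0.50903132]])}
top {'fovy': 57.38730323524076, 'cx': 277.43845242483843, 'cy': 208.45317404179409, 'origin': array([0.50092006, 0.02665108, 0.74002698]), 'rotation': array([[ 0.02609646, -0.99845219,  0.04911411],
       [-0.99960017, -0.02659833, -0.00959268],
       [ 0.01088418, -0.04884414, -0.99874711]])}
{'t': 0.1, 'q': array([ 1.17801937e+00,  3.42674739e-01,  1.52489999e+00,  1.74618977e-06,
        1.27544204e+00, -1.45955011e-01]), 'qvel': array([-0.00042887,  0.00050312, -0.0042278 ,  0.00021673, -0.00214553,
        0.00113486]), 'joint_efforts': array([ 2.03183248e-03, -4.32007492e+01, -2.44692779e+01,  7.19808368e-02,
        5.25587308e-02, -5.27728321e-05]), 'eef_pos': array([0.12806959, 0.50872603, 0.20151075]), 'tcp_rot': array([[-5.46630633e-04,  2.44323565e-01,  9.69693610e-01],
       [-1.31502787e-03,  9.69692741e-01, -2.44324087e-01],
       [-9.99998986e-01, -1.40872915e-03, -2.08771461e-04]]), 'contact_force': array([0.46036842, 0.60378094, 0.79134464]), 'torque': array([0.00964508, 0.03468938, 0.02501396]), 'opening': 0.09156527928167749} 0.008
```

View pics/side0.png

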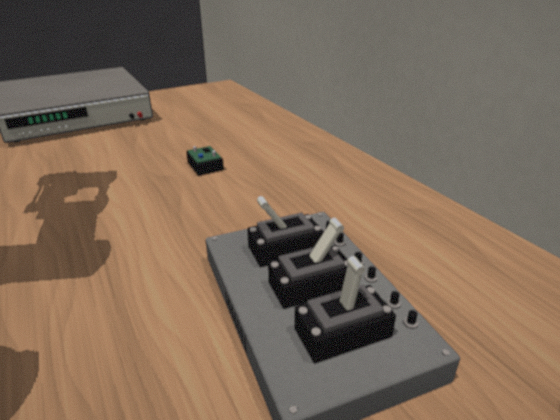

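View pics/top0.png

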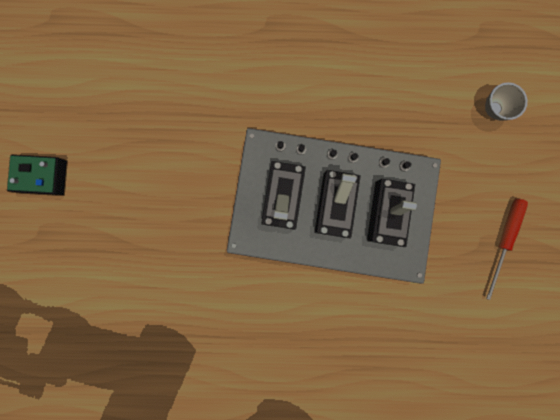

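The side picture shows the nearest lever (tip ≈355,262) upright. In the top view, the left lever (tip ≈281,215) leans to the robot (off), the middle one (≈349,180) leans away (on), and the right one (tip ≈409,206) is upright, so that is the tripped one. Its block screws are at (389,184), (411,187), (376,238) and (402,242).

```bash
cat > h.py <<'E'
from station import *
import numpy as np
def ray(n,u,v):
    m=camera_model(n); f=210/np.tan(np.radians(m['fovy']/2))
    return m['origin'],m['rotation']@np.array([(u-m['cx'])/f,(v-m['cy'])/f,1])
def onz(n,u,v,z):
    o,d=ray(n,u,v); return (o+d*(z-o[2])/d[2])
E
python3 - <<'E'
from h import *
np.set_printoptions(precision=4,suppress=True)
b=np.array([onz("top",u,v,.05)[:2] for u,v in[(249,129),(440,158),(424,282),(229,252)]])
print("box",b.mean(0),"sides",np.linalg.norm(b[0]-b[1]),np.linalg.norm(b[1]-b[2]),"yaw",[np.degrees(np.arctan2(*(p)[::-1])) for p in (b[0]-b[3],b[1]-b[2])],np.degrees(np.arctan2(*(b[0]-b[1])[::-1]))-90)
s=np.array([onz("top",u,v,.09)[:2] for u,v in[(389,184),(411,187),(402,242),(376,238)]]); print("scr",s.mean(0))
for u,v,z in[(409,206,.164),(349,180,.151),(281,215,.151)]: print("tip",onz("top",u,v,z))
y=np.radians(-9);ex=np.array([np.cos(y),np.sin(y)])
s=read_state();R=s['tcp_rot'];p=s['eef_pos']
for w in[(.42,.25,.25),(.5,-.15,.25)]: print(R.T@(np.array(w)-p)*100)
E
```

```text
box [ 0.5443 -0.0848] sides 0.35164260280511633 0.2263890155535946 yaw [np.float64(-7.424550018447145), np.float64(-7.001945371135931)] -7.079287542337667
scr [ 0.531  -0.1789]
tip [ 0.5382 -0.1773  0.164 ]
tip [ 0.5769 -0.0885  0.151 ]
tip [0.52   0.0153 0.151 ]
[ -4.8309 -17.9628  34.6286]
[ -4.7826 -54.7959  52.1591]
```

Call:
send_rows:
  rows:
    - {"angular":[0.3,0,0],"slide":[-1,-0.5,1],"fingers":0}
    - {"angular":[1,0,0],"slide":[-2,-1.5,4],"fingers":0}
    - {"angular":[1.8,0,0],"slide":[-3.5,-3.2,8],"fingers":0}
    - {"angular":[2.7,0,0],"slide":[-4.5,-5.2,12],"fingers":0}
    - {"angular":[3.6,0,0],"slide":[-4.8,-7.5,16],"fingers":0}
    - {"angular":[4.5,0,0],"slide":[-4.8,-10,20],"fingers":0}
    - {"angular":[5.4,0,0],"slide":[-4.8,-12.5,24],"fingers":0}
    - {"angular":[6.2,0,0],"slide":[-4.8,-14.8,28],"fingers":0}
    - {"angular":[6.7,0,0],"slide":[-4.8,-16.5,31],"fingers":0}
    - {"angular":[7,0,0],"slide":[-4.8,-17.5,33],"fingers":0}

```text
t: 0.93
eef_pos: [0.4053, 0.2575, 0.251]
tcp_rot: [[0.001, 0.833, 0.553], [0.0, 0.553, -0.833], [-1.0, 0.001, 0.0]]
contact_force: [0.6, 0.3, -0.4]
opening: 0.0918
```

```bash
cat >> h.py <<'E'
np.set_printoptions(precision=4,suppress=True)
C=np.array([.532,-.179]);Y=np.radians(-7.2);EX=np.array([np.cos(Y),np.sin(Y)]);EY=np.array([-EX[1],EX[0]])
def rep(targets):
    "targets: (along, across, z) in breaker axes -> slide in cm; and turn"
    s=read_state();R=s['tcp_rot'];p=s['eef_pos']
    d=p[:2]-C; print("t",s['t'],"pos",p,"rel",d@EX,d@EY,"F",s['contact_force'],"q",s['q'])
    from scipy.spatial.transform import Rotation as Ro
    G=np.array([[0,EX[0],EX[1]],[0,EX[1],-EX[0]],[-1,0,0]])
    print("turn",Ro.from_matrix(R.T@G).as_rotvec(degrees=True)/6)
    for a,b,z in targets: print((a,b,z),R.T@(np.r_[C+a*EX+b*EY,z]-p)*100)
E
python3 -c "
from h import *
rep([(0,0,.25),(0,0,.14)])"
```

```text
t 0.9333 pos [0.4053 0.2575 0.251 ] rel -0.1804312451030049 0.4171828004538898 F [ 0.5754  0.2534 -0.4285] q [ 0.4063  0.2224  1.5538 -0.0001  1.3646 -0.1799]
turn [ 6.7987 -0.0002 -0.0082]
(0, 0, 0.25) [  0.1041 -13.5954  43.372 ]
(0, 0, 0.14) [ 11.1041 -13.6042  43.3691]
```

Call:
send_rows:
  rows:
    - {"angular":[0.4,0,0],"slide":[0,-0.7,2],"fingers":0}
    - {"angular":[1.0,0,0],"slide":[0,-1.9,6],"fingers":0}
    - {"angular":[1.7,0,0],"slide":[0,-3.1,10],"fingers":0}
    - {"angular":[2.4,0,0],"slide":[0,-4.4,14],"fingers":0}
    - {"angular":[3.1,0,0],"slide":[0,-5.6,18],"fingers":0}
    - {"angular":[3.8,0,0],"slide":[0,-6.9,22],"fingers":0}
    - {"angular":[4.5,0,0],"slide":[0,-8.2,26],"fingers":0}
    - {"angular":[5.2,0,0],"slide":[0,-9.4,30],"fingers":0}
    - {"angular":[5.9,0,0],"slide":[0,-10.7,34],"fingers":0}
    - {"angular":[6.4,0,0],"slide":[0,-11.6,37],"fingers":0}

```text
t: 1.77
eef_pos: [0.5138, -0.1156, 0.2507]
tcp_rot: [[0.0, 0.996, -0.086], [-0.001, -0.086, -0.996], [-1.0, 0.0, 0.001]]
contact_force: [-0.1, 1.3, 0.1]
opening: 0.0918
```

```bash
python3 -c "
from h import *
rep([(0,0,.25),(0,0,.14)])"
```

```text
t 1.7667 pos [ 0.5138 -0.1156  0.2507] rel -0.026008791407736816 0.06058303053458139 F [-0.0911  1.3367  0.1252] q [-0.3665  0.3113  1.4331 -0.0006  1.3966 -0.2802]
turn [ 0.3769  0.0073 -0.0042]
(0, 0, 0.25) [0.0786 2.3597 6.1562]
(0, 0, 0.14) [11.0786  2.355   6.1476]
```

Call:
send_rows:
  rows:
    - {"angular":[0.1,0,0],"slide":[0,0.6,2],"fingers":0}
    - {"angular":[0.2,0,0],"slide":[0,1.4,4],"fingers":0}
    - {"angular":[0.4,0,0],"slide":[0,2,5.4],"fingers":0}
    - {"angular":[0.4,0,0],"slide":[0,2.4,6.1],"fingers":0}
    - {"angular":[0.4,0,0],"slide":[1,2.4,6.1],"fingers":0}
    - {"angular":[0.4,0,0],"slide":[2.5,2.4,6.1],"fingers":0}
    - {"angular":[0.4,0,0],"slide":[4,2.4,6.1],"fingers":0}
    - {"angular":[0.4,0,0],"slide":[5,2.4,6.1],"fingers":0}
    - {"angular":[0.4,0,0],"slide":[5,2.4,6.1],"fingers":0}
    - {"angular":[0.4,0,0],"slide":[5,2.4,6.1],"fingers":0}

```text
t: 2.6
eef_pos: [0.5328, -0.1738, 0.1999]
tcp_rot: [[-0.001, 0.993, -0.12], [0.001, -0.12, -0.993], [-1.0, -0.001, -0.001]]
contact_force: [0.7, -0.9, -0.1]
opening: 0.0917
```

```bash
python3 -c "
from h import *
import cv2
rep([(0,0,.14)])
cv2.imwrite('pics/side1.png',cv2.resize(read_camera('side')[150:,150:],None,fx=1.8,fy=1.8))"
```

```text
t 2.6 pos [ 0.5328 -0.1738  0.1999] rel 9.773703803630646e-05 0.005211221164560636 F [ 0.6978 -0.901  -0.0978] q [-0.4523  0.4095  1.4274  0.0002  1.3058 -0.3319]
turn [ 0.0499 -0.0053  0.0095]
(0, 0, 0.14) [ 5.9888 -0.0065  0.5244]
```

View pics/side1.png

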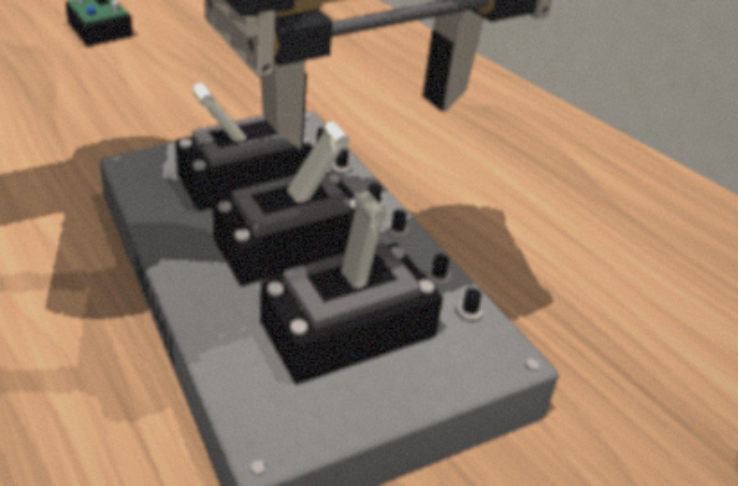

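The gripper is open, with its fingertips at crop pixels (285,140) and (438,105). All three levers are as they were. I'll check that these pixels match the expected fingertip positions before going down.

```bash
python3 -c "
from h import *
m=camera_model('side'); f=210/np.tan(np.radians(m['fovy']/2));s=read_state()
def pr(P):
    c=m['rotation'].T@(np.array(P)-m['origin']); return (np.array([m['cx'],m['cy']])+f*c[:2]/c[2]-150)*1.8
e=s['eef_pos']
for k in(-.055,.055):print('fingertip',pr(e+s['tcp_rot']@[.008,k,0]))
print('lever base',pr([*C,.10]),'on top z.164',pr([*C,.164]))
import cv2
cv2.imwrite('pics/top1.png',read_camera('top'))"
```

```text
fingertip [281.0885 185.5845]
fingertip [436.9067 144.3973]
lever base [353.6123 280.5132] on top z.164 [361.3789 205.7389]
```

View pics/top1.png

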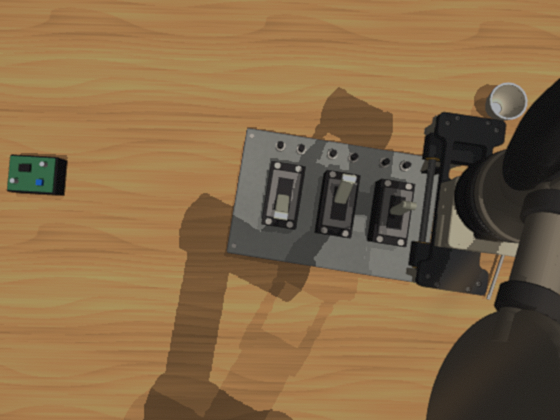

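```bash
python3 -c "
from h import *
m=camera_model('top'); f=210/np.tan(np.radians(m['fovy']/2));s=read_state();e=s['eef_pos']
for k in(-.065,.065):
  for a in (.008,-.058):
    c=m['rotation'].T@(e+s['tcp_rot']@[a,k,0]-m['origin']); print(k,a,np.array([m['cx'],m['cy']])+f*c[:2]/c[2])
"
```

```text
-0.065 0.008 [408.2181 253.2078]
-0.065 -0.058 [426.6947 256.8425]
0.065 0.008 [419.9145 163.5832]
0.065 -0.058 [439.7347 155.0415]
```

The side view shows the tips about 35–40 crop pixels higher than expected, with the columns agreeing. The top view shows the body over the right edge of the box (centre ≈465,210), which fits the commanded y. So the tips may be higher than nominal. I'll go down in stages and look.

Call:
send_rows:
  rows:
    - {"angular":[0,0,0],"slide":[0.5,0,0.2],"fingers":0}
    - {"angular":[0,0,0],"slide":[1.2,0,0.4],"fingers":0}
    - {"angular":[0,0,0],"slide":[2,0,0.5],"fingers":0}
    - {"angular":[0,0,0],"slide":[2.8,0,0.5],"fingers":0}
    - {"angular":[0,0,0],"slide":[3.6,0,0.5],"fingers":0}
    - {"angular":[0,0,0],"slide":[4.4,0,0.5],"fingers":0}
    - {"angular":[0,0,0],"slide":[5,0,0.5],"fingers":0}
    - {"angular":[0,0,0],"slide":[5,0,0.5],"fingers":0}
    - {"angular":[0,0,0],"slide":[5,0,0.5],"fingers":0}
    - {"angular":[0,0,0],"slide":[5,0,0.5],"fingers":0}

```text
t: 3.53
eef_pos: [0.5327, -0.1796, 0.1504]
tcp_rot: [[0.001, 0.993, -0.121], [-0.0, -0.121, -0.993], [-1.0, 0.001, 0.0]]
contact_force: [0.7, 0.7, 0.8]
opening: 0.0915
```

```bash
cat >> h.py <<'E'
def look(name):
    import cv2
    m=camera_model('side'); f=210/np.tan(np.radians(m['fovy']/2));s=read_state()
    for k in(-.055,.055):
        c=m['rotation'].T@(s['eef_pos']+s['tcp_rot']@[.008,k,0]-m['origin']); print('fingertip',(np.array([m['cx'],m['cy']])+f*c[:2]/c[2]-150)*1.8)
    cv2.imwrite(f'pics/{name}.png',cv2.resize(read_camera('side')[150:,150:],None,fx=1.8,fy=1.8))
E
python3 -c "
from h import *
rep([(0,0,.14)]);look('side2')"
```

```text
t 3.5333 pos [ 0.5327 -0.1796  0.1504] rel 0.0008031163788607262 -0.0005246729321767518 F [0.708  0.7013 0.8387] q [-0.4616  0.4539  1.4993  0.0001  1.1878 -0.3405]
turn [ 0.0439  0.0011 -0.0056]
(0, 0, 0.14) [ 1.0394 -0.0807 -0.053 ]
fingertip [282.9447 255.1608]
fingertip [432.0739 210.9903]
```

View pics/side2.png

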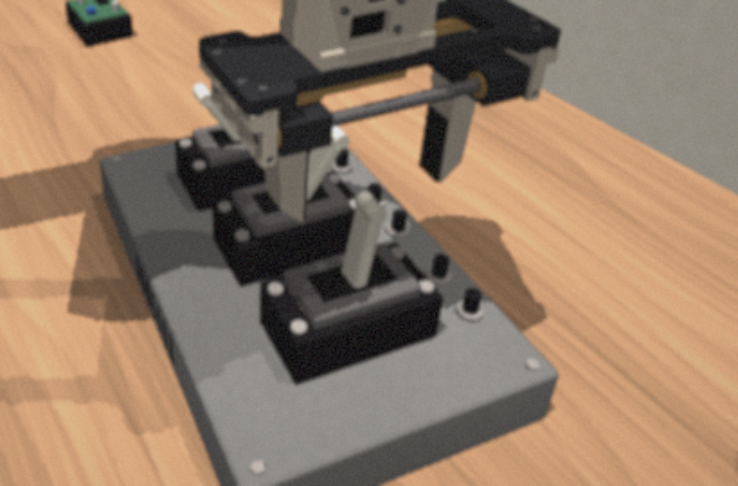

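The tips are now at (293,220) and (437,180), against an expected (283,255) and (432,211). They really are about 30 mm higher than the nominal numbers, and straddle the lever along its swing. I'll go down further, to where even the nominal tips still clear the collar.

Call:
send_rows:
  rows:
    - {"angular":[0,0,0],"slide":[0.3,0,0],"fingers":0}
    - {"angular":[0,0,0],"slide":[0.8,0,0],"fingers":0}
    - {"angular":[0,0,0],"slide":[1.3,0,0],"fingers":0}
    - {"angular":[0,0,0],"slide":[1.8,0,0],"fingers":0}
    - {"angular":[0,0,0],"slide":[2.3,0,0],"fingers":0}
    - {"angular":[0,0,0],"slide":[2.8,0,0],"fingers":0}
    - {"angular":[0,0,0],"slide":[3.2,0,0],"fingers":0}
    - {"angular":[0,0,0],"slide":[3.5,0,0],"fingers":0}
    - {"angular":[0,0,0],"slide":[3.5,0,0],"fingers":0}
    - {"angular":[0,0,0],"slide":[3.5,0,0],"fingers":0}

```text
t: 4.42
eef_pos: [0.5325, -0.1795, 0.115]
tcp_rot: [[-0.0, 0.993, -0.121], [0.0, -0.121, -0.993], [-1.0, -0.0, -0.0]]
contact_force: [0.5, 1.9, 0.7]
opening: 0.0919
```

```bash
python3 -c "
from h import *
rep([(-.067,0,.115),(.067,0,.115)]);look('side3')"
```

```text
t 4.4167 pos [ 0.5325 -0.1795  0.115 ] rel 0.0005302194618938534 -0.000458134509090271 F [0.5135 1.8543 0.735 ] q [-0.4616  0.4903  1.5456  0.0001  1.1059 -0.3406]
turn [ 0.0438 -0.0013  0.0017]
(-0.067, 0, 0.115) [-0.0018 -6.7527 -0.0768]
(0.067, 0, 0.115) [-0.0041  6.6471 -0.0153]
fingertip [280.9395 296.4965]
fingertip [425.025  251.2112]
```

View pics/side3.png

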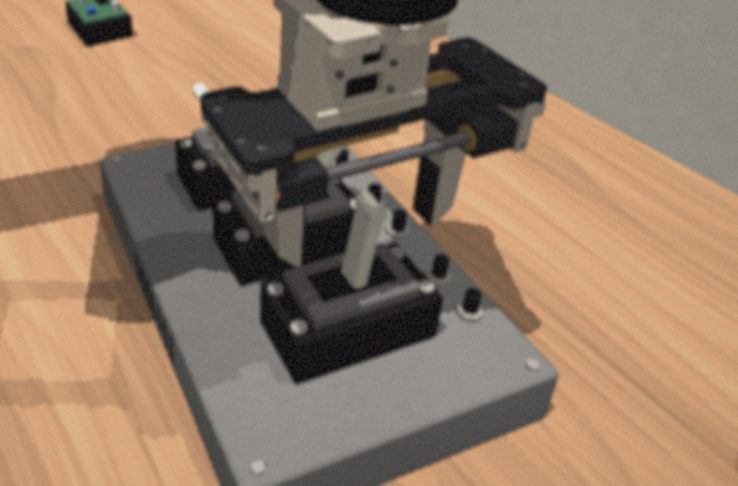

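The tips are at (291,265) and (433,222) on either side of the upright lever (base 358,283, tip 367,197), still about 27 mm above nominal. That puts them at a true height of about 0.133 m, which is good for pushing. The top-view body size and centre also confirm x and y. I'll push to off now.

Call:
send_rows:
  rows:
    - {"angular":[0,0,0],"slide":[0,-0.5,0],"fingers":0}
    - {"angular":[0,0,0],"slide":[0,-1.2,0],"fingers":0}
    - {"angular":[0,0,0],"slide":[0,-2,0],"fingers":0}
    - {"angular":[0,0,0],"slide":[0,-2.8,0],"fingers":0}
    - {"angular":[0,0,0],"slide":[0,-3.5,0],"fingers":0}
    - {"angular":[0,0,0],"slide":[0,-4.1,0],"fingers":0}
    - {"angular":[0,0,0],"slide":[0,-4.7,0],"fingers":0}
    - {"angular":[0,0,0],"slide":[0,-5.2,0],"fingers":0}
    - {"angular":[0,0,0],"slide":[0,-5.6,0],"fingers":0}
    - {"angular":[0,0,0],"slide":[0,-5.8,0],"fingers":0}

```text
t: 5.3
eef_pos: [0.4744, -0.1725, 0.115]
tcp_rot: [[-0.0, 0.993, -0.121], [0.0, -0.121, -0.993], [-1.0, -0.0, -0.0]]
contact_force: [2.3, 0.4, -0.7]
opening: 0.0918
```

```bash
python3 -c "
from h import *
rep([(-.067,0,.115)]);look('side4')"
```

```text
t 5.3 pos [ 0.4744 -0.1725  0.115 ] rel -0.057997980557978335 -0.0007407686006386546 F [ 2.3477  0.3511 -0.6842] q [-0.5007  0.3958  1.7058  0.0001  1.0402 -0.3795]
turn [ 0.0426 -0.001   0.0014]
(-0.067, 0, 0.115) [ 0.0026 -0.8999 -0.0781]
fingertip [195.6082 323.2773]
fingertip [350.8473 274.5033]
```

View pics/side4.png

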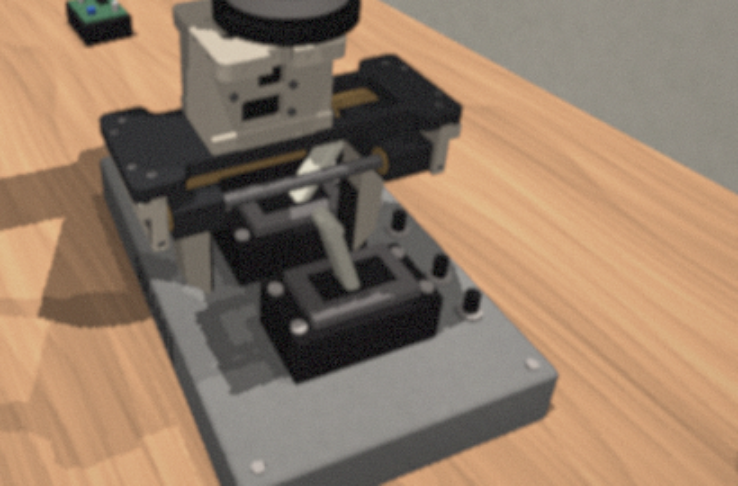

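The lever now leans towards off (base 352,287, tip ≈315,208), with the far finger behind it and a force of 2.3 N. I'll continue gently to the stop.

Call:
send_rows:
  rows:
    - {"angular":[0,0,0],"slide":[0,-0.2,0],"fingers":0}
    - {"angular":[0,0,0],"slide":[0,-0.4,0],"fingers":0}
    - {"angular":[0,0,0],"slide":[0,-0.5,0],"fingers":0}
    - {"angular":[0,0,0],"slide":[0,-0.6,0],"fingers":0}
    - {"angular":[0,0,0],"slide":[0,-0.7,0],"fingers":0}
    - {"angular":[0,0,0],"slide":[0,-0.8,0],"fingers":0}
    - {"angular":[0,0,0],"slide":[0,-0.9,0],"fingers":0}
    - {"angular":[0,0,0],"slide":[0,-0.9,0],"fingers":0}
    - {"angular":[0,0,0],"slide":[0,-0.9,0],"fingers":0}
    - {"angular":[0,0,0],"slide":[0,-0.9,0],"fingers":0}

```text
t: 6.18
eef_pos: [0.4658, -0.1714, 0.1151]
tcp_rot: [[-0.0, 0.993, -0.121], [0.0, -0.121, -0.993], [-1.0, -0.0, -0.0]]
contact_force: [0.4, 0.6, -0.1]
opening: 0.0918
```

Call:
send_rows:
  rows:
    - {"angular":[0,0,0],"slide":[0,-0.1,0],"fingers":0}
    - {"angular":[0,0,0],"slide":[0,-0.1,0],"fingers":0}
    - {"angular":[0,0,0],"slide":[0,-0.2,0],"fingers":0}
    - {"angular":[0,0,0],"slide":[0,-0.2,0],"fingers":0}
    - {"angular":[0,0,0],"slide":[0,-0.3,0],"fingers":0}
    - {"angular":[0,0,0],"slide":[0,-0.3,0],"fingers":0}
    - {"angular":[0,0,0],"slide":[0,-0.3,0],"fingers":0}
    - {"angular":[0,0,0],"slide":[0,-0.3,0],"fingers":0}
    - {"angular":[0,0,0],"slide":[0,-0.3,0],"fingers":0}
    - {"angular":[0,0,0],"slide":[0,-0.3,0],"fingers":0}

```text
t: 7.02
eef_pos: [0.4629, -0.171, 0.115]
tcp_rot: [[-0.0, 0.993, -0.121], [0.0, -0.121, -0.993], [-1.0, -0.0, -0.0]]
contact_force: [1.1, -0.2, 0.4]
opening: 0.092
```

```bash
python3 -c "
from h import *
rep([(.067,0,.115)]);look('side5')"
```

```text
t 7.0167 pos [ 0.4629 -0.171   0.115 ] rel -0.06956422117779718 -0.0007483121100303583 F [ 1.0698 -0.1908  0.4183] q [-0.5094  0.3773  1.7358  0.0001  1.0287 -0.3883]
turn [ 0.0434 -0.0016  0.0026]
(0.067, 0, 0.115) [ 0.0006 13.6566 -0.0128]
fingertip [177.9198 328.7542]
fingertip [335.4983 279.2533]
```

View pics/side5.png

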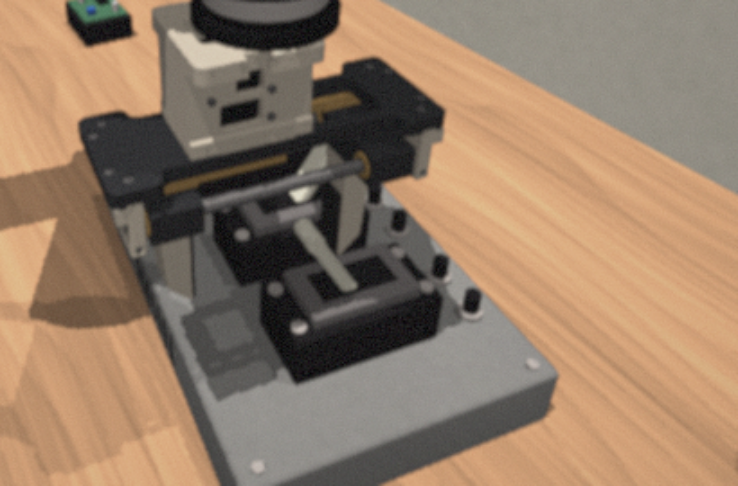

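The lever now leans well towards the robot (base ≈350,288, tip ≈300,225). I'll compare that with the expected tip pixel at each angle.

```bash
python3 -c "
from h import *
m=camera_model('side'); f=210/np.tan(np.radians(m['fovy']/2))
def pr(P):
    c=m['rotation'].T@(np.array(P)-m['origin']); return (np.array([m['cx'],m['cy']])+f*c[:2]/c[2]-150)*1.8
for v in (0,.1,.18,.3,.6,1.02,1.2):
    a=v-.6; print(v,[pr(np.r_[C+L*np.sin(a)*EX,.09+L*np.cos(a)]).round() for L in(.02,.074)])
import cv2
cv2.imwrite('pics/c5.png',cv2.resize(cv2.imread('pics/side5.png')[180:320,240:420],None,fx=4,fy=4))"
```

```text
0 [array([339., 278.]), array([301., 239.])]
0.1 [array([342., 276.]), array([310., 231.])]
0.18 [array([344., 275.]), array([318., 226.])]
0.3 [array([347., 273.]), array([330., 218.])]
0.6 [array([355., 269.]), array([361., 206.])]
1.02 [array([365., 268.]), array([401., 202.])]
1.2 [array([369., 269.]), array([415., 206.])]
```

View pics/c5.png

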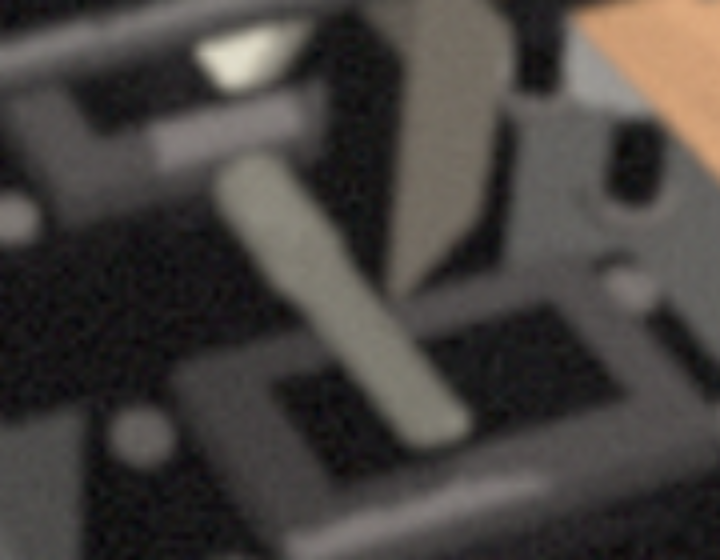

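The zoom shows a lever axis slope near 0.74, which matches about 0.1 rad, so it is probably off but not certainly at the stop. I'll push on a little until the stop is felt.

Call:
send_rows:
  rows:
    - {"angular":[0,0,0],"slide":[0,-0.1,0],"fingers":0}
    - {"angular":[0,0,0],"slide":[0,-0.1,0],"fingers":0}
    - {"angular":[0,0,0],"slide":[0,-0.2,0],"fingers":0}
    - {"angular":[0,0,0],"slide":[0,-0.2,0],"fingers":0}
    - {"angular":[0,0,0],"slide":[0,-0.3,0],"fingers":0}
    - {"angular":[0,0,0],"slide":[0,-0.3,0],"fingers":0}
    - {"angular":[0,0,0],"slide":[0,-0.3,0],"fingers":0}
    - {"angular":[0,0,0],"slide":[0,-0.3,0],"fingers":0}
    - {"angular":[0,0,0],"slide":[0,-0.3,0],"fingers":0}
    - {"angular":[0,0,0],"slide":[0,-0.3,0],"fingers":0}

```text
t: 7.9
eef_pos: [0.4599, -0.1707, 0.1151]
tcp_rot: [[-0.0, 0.993, -0.121], [0.0, -0.121, -0.993], [-1.0, -0.0, -0.0]]
contact_force: [1.9, -0.2, -0.7]
opening: 0.0918
```

Call:
send_rows:
  rows:
    - {"angular":[0,0,0],"slide":[0,-0.1,0],"fingers":0}
    - {"angular":[0,0,0],"slide":[0,-0.1,0],"fingers":0}
    - {"angular":[0,0,0],"slide":[0,-0.2,0],"fingers":0}
    - {"angular":[0,0,0],"slide":[0,-0.2,0],"fingers":0}
    - {"angular":[0,0,0],"slide":[0,-0.2,0],"fingers":0}
    - {"angular":[0,0,0],"slide":[0,-0.2,0],"fingers":0}
    - {"angular":[0,0,0],"slide":[0,-0.2,0],"fingers":0}
    - {"angular":[0,0,0],"slide":[0,-0.2,0],"fingers":0}
    - {"angular":[0,0,0],"slide":[0,-0.2,0],"fingers":0}
    - {"angular":[0,0,0],"slide":[0,-0.2,0],"fingers":0}

```text
t: 8.73
eef_pos: [0.4581, -0.1705, 0.1151]
tcp_rot: [[0.0, 0.993, -0.121], [0.0, -0.121, -0.993], [-1.0, 0.0, -0.0]]
contact_force: [3.5, -0.1, 1.0]
opening: 0.0917
```

Call:
send_rows:
  rows:
    - {"angular":[0,0,0],"slide":[0,-0.1,0],"fingers":0}
    - {"angular":[0,0,0],"slide":[0,-0.1,0],"fingers":0}
    - {"angular":[0,0,0],"slide":[0,-0.2,0],"fingers":0}
    - {"angular":[0,0,0],"slide":[0,-0.2,0],"fingers":0}
    - {"angular":[0,0,0],"slide":[0,-0.2,0],"fingers":0}
    - {"angular":[0,0,0],"slide":[0,-0.2,0],"fingers":0}
    - {"angular":[0,0,0],"slide":[0,-0.2,0],"fingers":0}
    - {"angular":[0,0,0],"slide":[0,-0.2,0],"fingers":0}
    - {"angular":[0,0,0],"slide":[0,-0.2,0],"fingers":0}
    - {"angular":[0,0,0],"slide":[0,-0.2,0],"fingers":0}

```text
t: 9.57
eef_pos: [0.4574, -0.1706, 0.1156]
tcp_rot: [[0.003, 0.993, -0.121], [-0.001, -0.121, -0.993], [-1.0, 0.003, 0.001]]
contact_force: [7.1, -0.3, 0.1]
opening: 0.0918
```

```bash
python3 -c "
from h import *
rep([(0,0,.115),(.067,0,.115)]);look('side6')
import cv2
cv2.imwrite('pics/c6.png',cv2.resize(cv2.imread('pics/side6.png')[180:320,240:420],None,fx=4,fy=4))"
```

```text
t 9.5667 pos [ 0.4574 -0.1706  0.1156] rel -0.07501639214159381 -0.0010349681489579374 F [ 7.1365 -0.3028  0.0873] q [-0.5147  0.3659  1.7524  0.0009  1.02   -0.3939]
turn [ 0.0419  0.0055 -0.0321]
(0, 0, 0.115) [ 0.0846  7.5018 -0.0706]
(0.067, 0, 0.115) [ 0.1072 14.2017 -0.0412]
fingertip [169.6477 331.2916]
fingertip [328.512  280.9773]
```

View pics/c6.png

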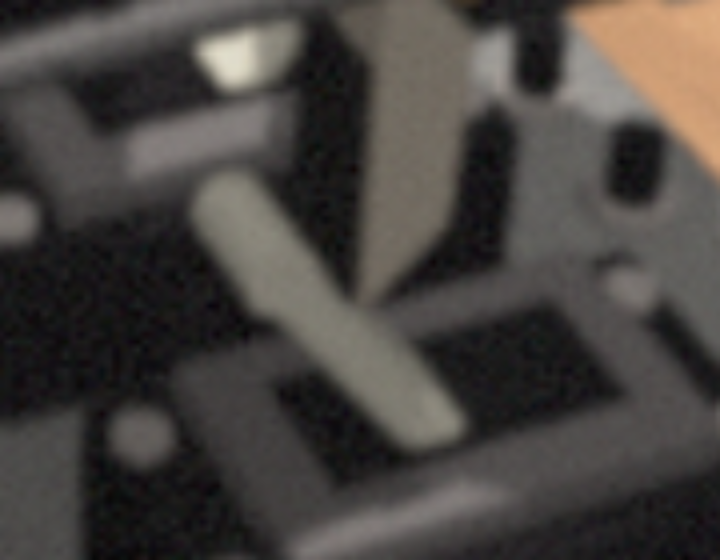

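The crop shows the lever further over (tip ≈295,227). The force rose to 7 N while the arm stopped following, so the off stop is reached. I'll move back to centre, go down 1 cm for a better hold, then push to on.

Call:
send_rows:
  rows:
    - {"angular":[0,0,0],"slide":[0,0.5,0],"fingers":0}
    - {"angular":[0,0,0],"slide":[0,1.5,0],"fingers":0}
    - {"angular":[0,0,0],"slide":[0,3,0],"fingers":0}
    - {"angular":[0,0,0],"slide":[0,4.5,0],"fingers":0}
    - {"angular":[0,0,0],"slide":[0,6,0],"fingers":0}
    - {"angular":[0,0,0],"slide":[0.3,7,0],"fingers":0}
    - {"angular":[0,0,0],"slide":[0.6,7.5,0],"fingers":0}
    - {"angular":[0,0,0],"slide":[0.9,7.5,0],"fingers":0}
    - {"angular":[0,0,0],"slide":[0.9,7.5,0],"fingers":0}
    - {"angular":[0,0,0],"slide":[0.9,7.5,0],"fingers":0}

```text
t: 10.45
eef_pos: [0.5294, -0.179, 0.1056]
tcp_rot: [[-0.002, 0.993, -0.121], [0.001, -0.121, -0.993], [-1.0, -0.002, -0.001]]
contact_force: [-0.1, 0.0, 0.3]
opening: 0.0919
```

Call:
send_rows:
  rows:
    - {"angular":[0,0,0],"slide":[0,0.4,0],"fingers":0}
    - {"angular":[0,0,0],"slide":[0,1,0],"fingers":0}
    - {"angular":[0,0,0],"slide":[0,1.7,0],"fingers":0}
    - {"angular":[0,0,0],"slide":[0,2.4,0],"fingers":0}
    - {"angular":[0,0,0],"slide":[0,3.1,0],"fingers":0}
    - {"angular":[0,0,0],"slide":[0,3.8,0],"fingers":0}
    - {"angular":[0,0,0],"slide":[0,4.4,0],"fingers":0}
    - {"angular":[0,0,0],"slide":[0,4.9,0],"fingers":0}
    - {"angular":[0,0,0],"slide":[0,5.2,0],"fingers":0}
    - {"angular":[0,0,0],"slide":[0,5.2,0],"fingers":0}

```text
t: 11.28
eef_pos: [0.5828, -0.1857, 0.1058]
tcp_rot: [[0.0, 0.993, -0.121], [0.0, -0.121, -0.993], [-1.0, 0.0, -0.0]]
contact_force: [-0.2, 0.3, 0.2]
opening: 0.0919
```

Call:
send_rows:
  rows:
    - {"angular":[0,0,0],"slide":[0,0.2,0],"fingers":0}
    - {"angular":[0,0,0],"slide":[0,0.4,0],"fingers":0}
    - {"angular":[0,0,0],"slide":[0,0.6,0],"fingers":0}
    - {"angular":[0,0,0],"slide":[0,0.8,0],"fingers":0}
    - {"angular":[0,0,0],"slide":[0,1,0],"fingers":0}
    - {"angular":[0,0,0],"slide":[0,1.1,0],"fingers":0}
    - {"angular":[0,0,0],"slide":[0,1.2,0],"fingers":0}
    - {"angular":[0,0,0],"slide":[0,1.2,0],"fingers":0}
    - {"angular":[0,0,0],"slide":[0,1.2,0],"fingers":0}
    - {"angular":[0,0,0],"slide":[0,1.2,0],"fingers":0}

```text
t: 12.12
eef_pos: [0.5943, -0.1871, 0.1063]
tcp_rot: [[0.001, 0.993, -0.121], [-0.0, -0.121, -0.993], [-1.0, 0.001, 0.0]]
contact_force: [-0.4, 0.3, -0.0]
opening: 0.0916
```

Call:
send_rows:
  rows:
    - {"angular":[0,0,0],"slide":[0,0.1,0],"fingers":0}
    - {"angular":[0,0,0],"slide":[0,0.1,0],"fingers":0}
    - {"angular":[0,0,0],"slide":[0,0.2,0],"fingers":0}
    - {"angular":[0,0,0],"slide":[0,0.2,0],"fingers":0}
    - {"angular":[0,0,0],"slide":[0,0.3,0],"fingers":0}
    - {"angular":[0,0,0],"slide":[0,0.3,0],"fingers":0}
    - {"angular":[0,0,0],"slide":[0,0.3,0],"fingers":0}
    - {"angular":[0,0,0],"slide":[0,0.3,0],"fingers":0}
    - {"angular":[0,0,0],"slide":[0,0.3,0],"fingers":0}
    - {"angular":[0,0,0],"slide":[0,0.3,0],"fingers":0}

```text
t: 12.95
eef_pos: [0.5971, -0.1874, 0.1061]
tcp_rot: [[0.0, 0.993, -0.121], [0.0, -0.121, -0.993], [-1.0, 0.0, -0.0]]
contact_force: [-2.8, 0.1, -1.1]
opening: 0.092
```

```bash
python3 -c "
from h import *
rep([]);look('side7')"
```

```text
t 12.95 pos [ 0.5971 -0.1874  0.1061] rel 0.06564190015584676 -0.00017665463803682985 F [-2.7668  0.0548 -1.085 ] q [-0.4266  0.6076  1.3603  0.0001  1.1734 -0.3055]
turn [ 0.0437 -0.0004 -0.0024]
fingertip [367.4867 278.6764]
fingertip [499.5205 236.5402]
```

View pics/side7.png

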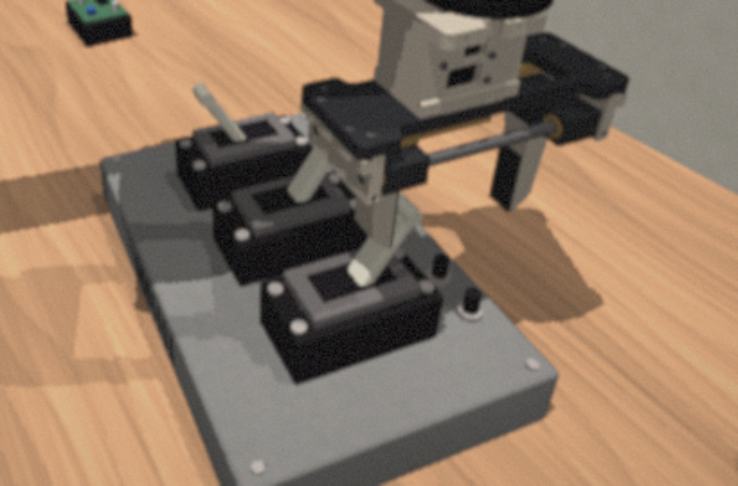

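The lever now leans to the on side (base 360,272, tip ≈410,210). The other two are unchanged. I'll push on to the stop.

Call:
send_rows:
  rows:
    - {"angular":[0,0,0],"slide":[0,0.1,0],"fingers":0}
    - {"angular":[0,0,0],"slide":[0,0.2,0],"fingers":0}
    - {"angular":[0,0,0],"slide":[0,0.2,0],"fingers":0}
    - {"angular":[0,0,0],"slide":[0,0.3,0],"fingers":0}
    - {"angular":[0,0,0],"slide":[0,0.3,0],"fingers":0}
    - {"angular":[0,0,0],"slide":[0,0.3,0],"fingers":0}
    - {"angular":[0,0,0],"slide":[0,0.3,0],"fingers":0}
    - {"angular":[0,0,0],"slide":[0,0.3,0],"fingers":0}
    - {"angular":[0,0,0],"slide":[0,0.3,0],"fingers":0}
    - {"angular":[0,0,0],"slide":[0,0.3,0],"fingers":0}

```text
t: 13.83
eef_pos: [0.5992, -0.1876, 0.1059]
tcp_rot: [[-0.002, 0.993, -0.121], [0.0, -0.121, -0.993], [-1.0, -0.002, -0.0]]
contact_force: [-5.3, 1.3, 1.0]
opening: 0.0918
```

Call:
send_rows:
  rows:
    - {"angular":[0,0,0],"slide":[0,0.1,0],"fingers":0}
    - {"angular":[0,0,0],"slide":[0,0.1,0],"fingers":0}
    - {"angular":[0,0,0],"slide":[0,0.2,0],"fingers":0}
    - {"angular":[0,0,0],"slide":[0,0.2,0],"fingers":0}
    - {"angular":[0,0,0],"slide":[0,0.2,0],"fingers":0}
    - {"angular":[0,0,0],"slide":[0,0.2,0],"fingers":0}
    - {"angular":[0,0,0],"slide":[0,0.2,0],"fingers":0}
    - {"angular":[0,0,0],"slide":[0,0.2,0],"fingers":0}
    - {"angular":[0,0,0],"slide":[0,0.2,0],"fingers":0}
    - {"angular":[0,0,0],"slide":[0,0.2,0],"fingers":0}

```text
t: 14.67
eef_pos: [0.5994, -0.1876, 0.1055]
tcp_rot: [[-0.006, 0.993, -0.121], [0.001, -0.121, -0.993], [-1.0, -0.006, -0.001]]
contact_force: [-10.2, 0.4, 3.2]
opening: 0.0918
```

The stop is reached: 10 N and no more motion. I'll back off to centre the fingers around the leaning lever, then go straight up.

Call:
send_rows:
  rows:
    - {"angular":[0,0,0],"slide":[0,-0.5,0],"fingers":0}
    - {"angular":[0,0,0],"slide":[0,-1.5,0],"fingers":0}
    - {"angular":[0,0,0],"slide":[0,-2.5,0],"fingers":0}
    - {"angular":[0,0,0],"slide":[0,-3.5,0],"fingers":0}
    - {"angular":[0,0,0],"slide":[0,-3.8,0],"fingers":0}
    - {"angular":[0,0,0],"slide":[-0.5,-3.8,0],"fingers":0}
    - {"angular":[0,0,0],"slide":[-2,-3.8,0],"fingers":0}
    - {"angular":[0,0,0],"slide":[-4,-3.8,0],"fingers":0}
    - {"angular":[0,0,0],"slide":[-6,-3.8,0],"fingers":0}
    - {"angular":[0,0,0],"slide":[-8,-3.8,0],"fingers":0}

```text
t: 15.5
eef_pos: [0.5653, -0.1836, 0.1876]
tcp_rot: [[0.002, 0.993, -0.121], [-0.0, -0.121, -0.993], [-1.0, 0.002, 0.0]]
contact_force: [0.6, 0.3, 0.1]
opening: 0.092
```

Call:
send_rows:
  rows:
    - {"angular":[0,0,0],"slide":[-2,0,0],"fingers":0}
    - {"angular":[0,0,0],"slide":[-4,0,0],"fingers":0}
    - {"angular":[0,0,0],"slide":[-6,0,0],"fingers":0}
    - {"angular":[0,0,0],"slide":[-7,0,0],"fingers":0}
    - {"angular":[0,0,0],"slide":[-7,0,0],"fingers":0}
    - {"angular":[0,0,0],"slide":[-7,0,0],"fingers":0}
    - {"angular":[0,0,0],"slide":[-7,0,0],"fingers":0}
    - {"angular":[0,0,0],"slide":[-7,0,0],"fingers":0}
    - {"angular":[0,0,0],"slide":[-7,0,0],"fingers":0}
    - {"angular":[0,0,0],"slide":[-7,0,0],"fingers":0}

```text
t: 16.33
eef_pos: [0.564, -0.1833, 0.2552]
tcp_rot: [[-0.001, 0.993, -0.121], [0.001, -0.121, -0.993], [-1.0, -0.001, -0.001]]
contact_force: [0.6, 0.8, -0.9]
opening: 0.0918
```

```bash
python3 -c "
from h import *
rep([]);look('side8')"
```

```text
t 16.3333 pos [ 0.564  -0.1833  0.2552] rel 0.032294895655293705 -0.0002732003068317758 F [ 0.6383  0.7999 -0.8909] q [-0.4435  0.4394  1.2286  0.0001  1.4751 -0.3223]
turn [ 0.0429 -0.0055  0.0134]
fingertip [338.6928  99.8441]
fingertip [497.7427  63.4725]
```

View pics/side8.png

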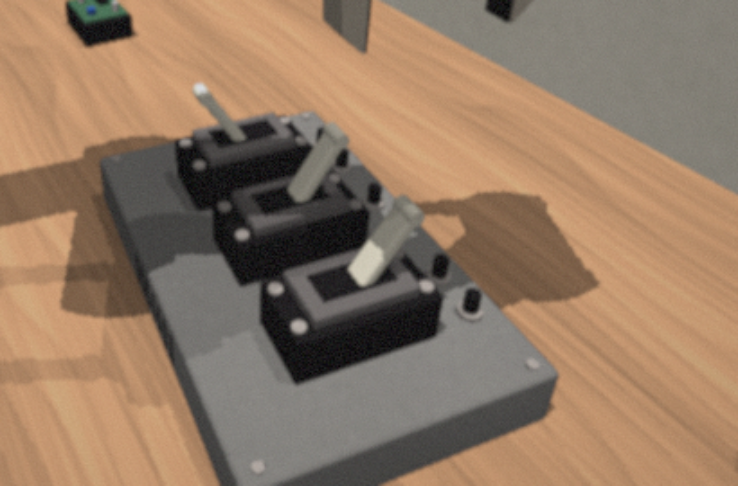

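The gripper is clear above. The tripped lever leans away (base 362,273, tip ≈407,204), and the spare and feeder look unchanged. As a last check I'll compare its apparent direction with the feeder's.

Run:
```python
from h import *
import cv2
im=cv2.imread('pics/side8.png'); a,b=cv2.imread('pics/side1.png'),im
m=camera_model('side'); f=210/np.tan(np.radians(m['fovy']/2))
def pr(P):
    c=m['rotation'].T@(np.array(P)-m['origin']); return (np.array([m['cx'],m['cy']])+f*c[:2]/c[2]-150)*1.8
hsv=cv2.cvtColor(im,cv2.COLOR_BGR2HSV); B,G,R=[im[...,i].astype(int) for i in range(3)]
mask=((G>95)&(R-B>8)&(R-B<60)&(hsv[...,1]<90)).astype(np.uint8)
for nm,(x0,y0,x1,y1),o in(("trip",(345,195,425,287),C),("feeder",(285,122,350,202),C+.095*EY)):
    ys,xs=np.nonzero(mask[y0:y1,x0:x1]); n,l,st,ce=cv2.connectedComponentsWithStats(mask[y0:y1,x0:x1]); k=1+st[1:,4].argmax()
    ys,xs=np.nonzero(l==k); d=cv2.fitLine(np.c_[xs,ys].astype(np.float32),cv2.DIST_L2,0,.01,.01).ravel()
    print(nm,len(xs),"slope",-d[0]/d[1],"extent",xs.min()+x0,ys.min()+y0,xs.max()+x0,ys.max()+y0)
    for v in(.9,1.02,1.1,1.2):
        t=[pr(np.r_[o+L*np.sin(v-.6)*EX,.09+L*np.cos(v-.6)]) for L in(.015,.074)];w=t[1]-t[0];print("  ",v,-w[0]/w[1],t[1])
```

```text
trip 3031 slope 0.75283545 extent 348 195 424 286
   0.9 0.42604298892112347 [390.7767 201.4655]
   1.02 0.5480773165165608 [401.3585 202.1687]
   1.1 0.6300971648774761 [407.9107 203.3768]
   1.2 0.7352741622467768 [415.4649 205.6848]
feeder 2014 slope 0.63478243 extent 289 122 349 200
   0.9 0.36397924551552036 [320.4934 126.58  ]
   1.02 0.48890433583108694 [330.1591 127.742 ]
   1.1 0.5739437395739783 [336.2019 129.179 ]
   1.2 0.6842841803859688 [343.237  131.6885]
```

The fitted slopes put the tripped lever at about 1.2 rad and the feeder at about 1.15 rad, so both are on. Handing in.

```bash
python3 -c "
from station import *
print(hand_in())"
```

```text
the job is handed in; nothing more can be done
None
```

I reset the tripped breaker (the one at the robot's right) and handed the job in at about 16.4 s of the 38 s allowed. I put the open jaws on either side of its lever, pushed it to the off stop, then threw it to the on stop. At each stop the force rose (7 N off, 10 N on) and the arm stopped following. I then lifted the gripper clear.

**Last checks:**
- **Tripped lever:** the line fitted in the side picture gives about 1.2 rad, so it is on.
- **Feeder lever:** the same fit gives about 1.15 rad, still on.
- **Spare lever:** it looks unchanged and off. I judged this by eye only.
- **Robot:** the gripper stands well above the box and the contact force is only noise, about 1 N.

**Disagreements:**
- **Fingertip height:** the side camera showed the fingertips about 27 mm higher than `tips_ahead` gives. I worked from the pictures and contact forces instead. I did not find the cause.
- **Off stop position:** contact with the off stop came about 7 mm further along than I had predicted.
- **Tripped lever tip:** in the last picture I read its tip by eye at a pixel that fits about 1.1 rad. That is a little less than the fitted line gives, but still above the 1.02 needed.
- **Line fit:** the mask filled nearly its whole search window, so some background may be included and these fits are only rough. The force at the stop is the stronger evidence.

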